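# Press the golden filter sample onto the test fixture and hold it for the measurement

## Task

Check the test fixture with the golden sample: take the filter can with the blue top out of the black sample carrier, seat it fully in the nest of the test fixture and let go of it. Then swing the fixture's spring-return lever down by its red grip until the lever is level, with its pointer in the green band of the gauge and never down in the red, and finish while still holding it there, because the lever springs open if released during the measurement. Leave the plain cans in their pockets and the other things on the bench where they are.

Things in the scene. Friction and masses are not known exactly. Their poses are not given: they have to be found in the camera images.
- golden_can_center (a point): Centre (half-way up) of the golden sample, a loose tinned-metal filter can with a flat blue top, 26 x 16 x 16 mm (x, y, z; 18 g). It starts in one of the carrier's pockets, standing 10 mm out of it; point x is the long side, z is up. Its lowest 3 mm are a smaller black foot, 23 x 13 mm. Turning it end for end makes no difference.
- plain_can_a_center (a point): Centre (half-way up) of a filter can like the golden one but with a bare metal top; stays in its pocket in the carrier.
- plain_can_b_center (a point): Centre (half-way up) of a filter can like the golden one but with a bare metal top; stays in its pocket in the carrier.
- plain_can_c_center (a point): Centre (half-way up) of a filter can like the golden one but with a bare metal top; stays in its pocket in the carrier.
- carrier: Black sample carrier, fixed to the bench, 206 x 56 x 12 mm with lugs at both ends rising to 18 mm; origin on its underside at the centre. Five pockets in a row along its x axis, 38 mm apart, each 29 x 19 mm and 6 mm deep, long side along x; one is empty.
- nest_center (a point): Where the can's centre is when fully seated in the test fixture's nest, 40 mm above the bench. The nest is a pocket 29 x 19 mm, 6 mm deep, long side along this point's x axis, in an aluminium block 48 x 36 mm whose top is 38 mm above the bench; the seated can stands 10 mm out of it. Its x points from the nest to the lever's hinge, y to the left, z up.
- fixture: The test fixture, fixed to the bench, same axes as the nest point; origin on the bench under the nest centre. Dark base plate 145 x 70 mm, from 50 mm before to 95 mm behind the nest along x, top at 16 mm. A white gauge strip 13 x 3 mm, 85 mm high, with a green band at 67 to 77 mm and red below, stands 33 mm before and 14.5 mm to the left of the nest centre. Two thin blue leads run off to its right.
- lever_hinge (a point): Hinge of the press lever, 62 mm behind the nest centre along the nest's x axis, 72 mm above the bench, between two cheeks 26 mm long, up to 82 mm high. The hinge axis is this point's y axis.
- press_lever (a joint): Lever angle, rad: 0 = level, over the nest, pointer in mid green band; 1.85 = open, leaning back past upright, where a return spring (0.07 N m open, 0.44 N m level) holds it at the start. Green: -0.05 to 0.05; red below, hard stop -0.11. From 0.08 down its sprung foot meets the seated can: 10 N at 0, 3.7 N more per 0.05 rad; the grip then takes about 7 N to hold. Let go, it springs open.
- lever_grip (a point): Red barrel-shaped grip on the lever's end, this point at its centre; 26 mm long along the point's y (level, parallel to the hinge axis), 18 mm diameter at the flat ends, 26 mm mid. At lever angle q it is 130 mm x cos q before the hinge (-x of the nest point), 130 mm x sin q above it. It can be pinched across its ends from above, astride the 11 mm wide arm; it turns between the fingers as the lever swings.
- pressure_foot: Black rubber foot, 14 mm across with a slightly domed face, on a spring plunger under the lever arm, 62 mm from the hinge; it presses on the can's top when the lever is down.
- torque_wrench: Torque wrench, 156 mm, lying before the work; bystander.
- dust_cap: Black rubber dust cap, 21 mm across, 18 mm high; bystander.
- alcohol_bottle: White pump bottle, 60 mm across, 118 mm high, far right; bystander.
- adapter_n: Coaxial adapter, 42 mm long, 20 mm thick, lying behind the carrier; bystander.
- adapter_sma: Coaxial adapter, 26 mm long, 12 mm thick, lying behind the carrier; bystander.
- flux_pot: Small white-capped pot, 37 mm across, 28 mm high, behind the work; bystander.
There are look-alikes about, which are no part of the job. Leave any brown or purple look-alike of the part that bears golden_can_center alone.

How it is judged:
On the way, in this order (a step that is already met when the one before it is completed fails the run):
1. the golden can is lifted out of its pocket, the lever still open (height (world z) of golden_can_center above 0.045 m and value of joint press_lever above 1.2 rad and contact force between the fingers and golden_can above 0.5 N), for 0.2 s.
2. the golden can is fully seated in the nest and released, the lever still open (horizontal distance between golden_can_center and nest_center below 0.003 m and z of golden_can_center in the frame of nest_center between -0.002 and 0.002 m and angle between golden_can_center's own z axis and vertical below 0.1 rad and contact force between the fingers and golden_can below 0.1 N and value of joint press_lever above 1.2 rad), for 0.2 s.
3. the lever is held in the green band by its red grip and its foot presses the golden can into the nest (horizontal distance between golden_can_center and nest_center below 0.003 m and z of golden_can_center in the frame of nest_center between -0.002 and 0.002 m and angle between golden_can_center's own z axis and vertical below 0.1 rad and value of joint press_lever between -0.05 and 0.05 rad and contact force between pressure_foot and golden_can between 5 and 16 N and contact force between the fingers and press_lever above 1 N), for 0.5 s.
At the end, for the whole second after the job is handed in: Golden can seated in the nest (centre within 3 mm sideways, 2 mm in height; tilt under 6 degrees), no finger on it; lever at rest within 0.05 rad of level, fingers still on the red grip, foot pressing the can with 5 to 16 N; plain cans moved under 6 mm (all of step 3 and velocity of joint press_lever between -0.1 and 0.1 rad/s and contact force between the fingers and golden_can below 0.1 N and distance of each of plain_can_a_center, plain_can_b_center, plain_can_c_center from where it was at the start of the episode below 0.006 m); the arm keeps its last pose, push and grip.
It fails at once if the lever is pushed into the red (more than 0.07 rad below level) (value of joint press_lever below -0.07 rad).
It fails at once if a plain can is taken out of its pocket (distance of any of plain_can_a_center, plain_can_b_center, plain_can_c_center from where it was at the start of the episode above 0.012 m).
It fails at once if another thing on the bench is pushed away (more than 30 mm) (distance of any of torque_wrench, adapter_n, adapter_sma, dust_cap, alcohol_bottle, flux_pot from where it was at the start of the episode above 0.03 m).
It also fails if it takes over 50 s, if anything falls off the work surface, if the arm or the gripper's body presses on something with over 40 N, if the wrist force passes 120 N, or if a joint passes its speed limit or range.

## Robot

A 7-joint arm with a two-finger parallel gripper is mounted at the origin on the work surface; the furniture and walls round the work are solid. World frame = base frame: x ahead of the robot, y to its left, z up, the work surface at z = 0. Lengths are in m, angles in rad, forces in N, time in s.
With the tool pointing down it reaches from about 0.4 to 0.85 m from the base axis. Payload 4.4 kg.
Tool frame: the origin (TCP) lies at the very end of the fingers, on their centre line; the grasp point (between the pads) lies 19 mm behind it; z points along the fingers, y is the line along which they close (so a half turn about z gives the same grasp; the last joint's range is limited). The gripper opens to 94 mm and grips with 3 to 60 N. Pads are 16 mm wide; open, the fingers measure 119 mm over their backs; the gripper's body (75 mm by 177 mm) begins 78 mm behind the grasp point.
Start: joints at [-1.214, 0.628, 0.038, 1.517, -0.027, 0.996, -0.02], TCP at [0.267, 0.593, 0.205] pointing down, gripper open.
Joint ranges: [-3.06, 3.06], [-0.37, 2.12], [-1.25, 1.32], [0.18, 2.47], [-1.1, 4.24], [0.23, 1.98], [-2.94, 2.94]. Speed limits (rad/s): [2.57, 2.57, 3.14, 3.14, 3.14, 3.14, 3.14].

## Interface

Orientations are given as a 3x3 rotation matrix whose columns are the frame's x, y, z axes.
In Python, from station import observe, get_image, get_calibration, sign_off, regions_of, mark_of gives the robot as it stands.
- The arm moves only by the tool arm_command, never from a script. Its argument "targets" is a list that holds one entry, the list of rows, each a list of 6 numbers: the shift along the tool's x, y, z as a fraction of full scale, then the turn, a rotation vector about the tool's x, y, z as a fraction of full scale. In form: [[[dx, dy, dz, rx, ry, rz], ...]]. A call has 1 to 8 rows; each row is the pose to reach, as a shift and turn from the pose commanded when the call began, along the tool's axes at that moment; what a row does not reach only later rows make up. Full scale, the value 1, is 0.75 m for a shift and 2 rad for a turn. A row lasts 1/12 s, in which the tool goes at most 41.7 mm and 7.16 degrees, less where a joint would pass 70% of its speed; a pose out of reach is approached as far as the arm can. A call with a number of a shift or a turn outside -1 to 1 is refused whole. A call with a gripper value outside its range is refused whole. "gripper" is the opening, from -1 (shut) to 1 (fully open), so that 0 is half open, set as the call begins (left out, the last holds). The fingers move at their own pace and stop on an object; "grip_force" is the grip in N (left out, the last holds). Time passes only in rows, so rows that repeat a pose let the fingers close. It gives the time, the measured TCP pose, the force, the opening and the grip force at its end, in the units of the state.
- observe(): the state, without advancing time (a new reading comes with each control period).
- get_image(name): name is "scene" or "top"; returns the picture (400x640x3 uint8, red, green, blue); there is no depth.
- get_calibration(name): a dict with "fovy" (degrees; the focal length in pixels is half the picture's height over the tangent of half this angle, whatever the lens; pixels are square), "cx", "cy" (the principal point, pixels), "position" and "attitude" of the camera in the world. Camera axes: x right, y down, z forward; pixel columns grow to the right and rows downward; lengths in m; the calibration is good to about 2 mm. A picture is of the moment at which its call begins. get_calibration takes no time and is no camera call.
- sign_off(): hands the job in; it is judged then, once.
Trained networks look in the newest picture that a camera, given by its name, has taken for a name from the list of things; names that differ only in an ending like _2 or _b are one class to them, and where a whole thing is asked for, a point or a joint stands for the part that bears it (a point fixed in the world has none). Each returns a list of dicts, best first, with "p" (0 to 1); they miss things now and then, are a little off and sometimes report something else, mostly with a low value. They report only what shows in the picture. A call takes as long as a camera call. They do not tell look-alikes from the thing itself.
- regions_of(camera, query): "pixels" (400x640 bool, what is visible of it).
- mark_of(camera, query): "location" ([x, y, z] in m, in the coordinates of the camera as it stood for that picture, good to about 4 mm: a listed point, or the origin of a listed thing).
The state is a dict: "clock": time; "qpos": joint angles; "dq": joint speeds; "joint_torque": joint torques, N m; "ee_pos": TCP position; "ee_rot": TCP orientation; "contact_force": force on the tool from outside, world axes, zero at the start; "torque": the same for the moment, N m; "gripper_width": finger opening in m; "grasp_force": force on a finger pad.
Only numpy, scipy, OpenCV 4.12 (cv2) and the standard library are available. Lean on these libraries where they do the work, as an engineer would, in place of code of your own. Each camera call takes 0.05 s, during which the arm holds its last target. There are 200 camera calls.

## Working session

There is one attempt and no reset: what is moved stays moved. The work goes in short steps, Python scripts to look and compute and a tool call to move; the robot and the scene stay as the last step left them, time stands still between calls to the robot, and variables do not carry over. Pictures are saved under pics/ and viewed, at most 11 in all, crops included, and the job is handed in when it is done.

Besides the shell and the picture viewer there is one more tool, called after "Emit:" as name([rows], argument=value, ...), one row to a line, values as JSON. arm_command: Moves the arm, as the interface text tells. Its arguments: {"type":"object","properties":{"targets":{"type":"array"},"gripper":{"type":"number"},"grip_force":{"type":"number"}},"required":["targets"]}

```bash
mkdir -p pics; cat > h.py <<'E'
import numpy as np, cv2
from station import *
def cam(n):
    c=get_calibration(n); return c,np.array(c["position"]),np.array(c["attitude"])
def toworld(n,p):
    c,P,R=cam(n); return P+R@np.array(p)
def ray(n,u,v,z):
    c,P,R=cam(n); f=200/np.tan(np.radians(c["fovy"])/2)
    d=R@np.array([(u-c["cx"])/f,(v-c["cy"])/f,1]); return P+d*(z-P[2])/d[2]
def proj(n,w):
    c,P,R=cam(n); f=200/np.tan(np.radians(c["fovy"])/2)
    q=R.T@(np.array(w)-P); return np.array([c["cx"]+f*q[0]/q[2],c["cy"]+f*q[1]/q[2]])
E
python3 - <<'E'
from h import *
np.set_printoptions(precision=4,suppress=True)
for n in("scene","top"):
    im=get_image(n); cv2.imwrite(f"pics/{n}0.png",im[:,:,::-1])
    c=get_calibration(n); print(n,c)
    for q in("golden_can_center","nest_center","carrier","fixture","lever_hinge","lever_grip","plain_can_a_center"):
        for r in mark_of(n,q)[:5]: 
            w=toworld(n,r["location"]); print(q,round(r["p"],2),w,proj(n,w))
s=observe(); print(s)
E
```

```text
scene {'fovy': 52.518890324421534, 'cx': 317.91382414944326, 'cy': 202.8420794004968, 'position': array([0.1014, 0.337 , 0.6545]), 'attitude': array([[-0.6973, -0.4971,  0.5164],
       [-0.7164,  0.4629, -0.522 ],
       [ 0.0204, -0.7339, -0.6789]])}
golden_can_center 0.54 [ 0.6425 -0.0093  0.0055] [253.7767 224.0411]
golden_can_center 0.43 [0.5676 0.1022 0.0122] [231.6927 269.2831]
golden_can_center 0.41 [0.5409 0.0065 0.0093] [277.8297 252.2694]
nest_center 0.68 [ 0.5122 -0.1222  0.0393] [331.9025 219.0689]
carrier 0.81 [ 0.5692  0.1064 -0.002 ] [230.3593 274.4319]
fixture 0.69 [ 0.5044 -0.122  -0.    ] [333.5932 233.5646]
lever_hinge 0.91 [ 0.5694 -0.1113  0.0738] [309.9906 196.3636]
lever_hinge 0.16 [ 0.7069  0.0987 -0.0023] [196.2826 235.3505]
lever_grip 0.97 [ 0.6045 -0.0995  0.1979] [293.8221 143.3752]
top {'fovy': 45.13907222974554, 'cx': 314.0465432826727, 'cy': 205.94391194663027, 'position': array([ 0.4852, -0.1116,  1.108 ]), 'attitude': array([[-0.0193, -0.9993,  0.0322],
       [-0.9996,  0.0186, -0.0205],
       [ 0.0198, -0.0326, -0.9993]])}
golden_can_center 0.56 [
[... 499 characters left out ...]
0.6312 -0.3817  0.0021] [419.8367 156.3709]
plain_can_a_center 0.66 [0.6461 0.1168 0.0147] [202.62  152.718]
{'clock': 0.8, 'qpos': array([-1.2138,  0.6284,  0.0385,  1.5174, -0.027 ,  0.9963, -0.02  ]), 'dq': array([ 0.0009, -0.0003,  0.0007, -0.0008,  0.0002,  0.0016,  0.0013]), 'joint_torque': array([  0.0001, -54.953 ,   1.1426, -18.6936,  -0.0524,   0.0154,
         0.    ]), 'ee_pos': array([0.2667, 0.5928, 0.2055]), 'ee_rot': array([[-0.9119,  0.4103, -0.    ],
       [ 0.4103,  0.9119,  0.    ],
       [ 0.    ,  0.    , -1.    ]]), 'contact_force': array([0.156 , 1.0095, 0.3168]), 'torque': array([-0.007 ,  0.0046,  0.0099]), 'grasp_force': 0.0, 'gripper_width': 0.09381214689283371}
```

View pics/top0.png

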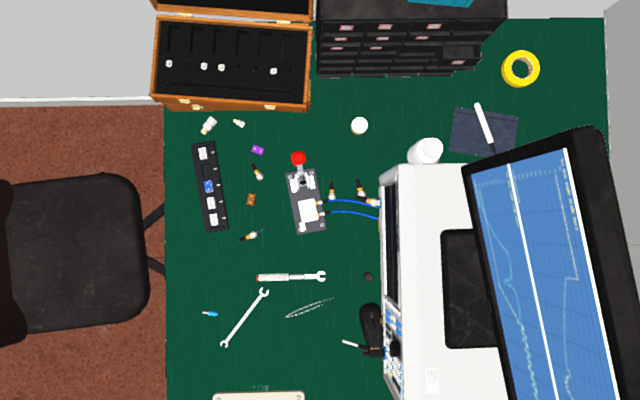

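View pics/scene0.png

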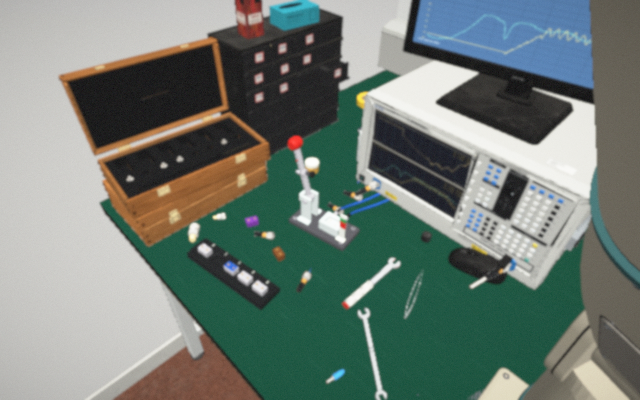

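The top view shows the golden can (blue top) at about px (208,187), in the carrier's middle pocket. The fixture block is at (308,210), the red grip at (298,158), and the brown and purple look-alikes lie loose at (250,199) and (258,150). Next I'll refine the positions and yaws.

```bash
python3 - <<'E'
from h import *
np.set_printoptions(precision=4,suppress=True)
for n in("scene","top"):
    im=get_image(n).astype(int)
    # blue top
    hsv=cv2.cvtColor(im.astype(np.uint8),cv2.COLOR_RGB2HSV)
    g=proj(n,[.568,.105,.022])
    m=((hsv[...,0]>105)&(hsv[...,0]<128)&(hsv[...,1]>90)&(hsv[...,2]>60))
    yy,xx=np.mgrid[:400,:640]; m&=(np.hypot(xx-g[0],yy-g[1])<14)
    print(n,"blue px",m.sum(),xx[m].mean(),yy[m].mean(),ray(n,xx[m].mean(),yy[m].mean(),.022))
    hh={"carrier":.012,"fixture":.016,"nest_center":.038}
    for q in("carrier","fixture","golden_can_center","lever_grip"):
        rs=regions_of(n,q)
        for r in rs[:2]:
            p=r["pixels"]; 
            if p.sum()<10: continue
            z=hh.get(q,.02)
            pts=np.argwhere(p)[:,::-1]
            w=np.array([ray(n,u,v,z)[:2] for u,v in pts],np.float32)
            c,s,a=cv2.minAreaRect(w*1000); print(q,round(r["p"],2),p.sum(),"px",pts.mean(0),"rect",c,s,a)
crop=get_image("top")[130:250,180:340]; cv2.imwrite("pics/topc.png",cv2.resize(crop[:,:,::-1],(800,600),interpolation=cv2.INTER_CUBIC))
E
```

```text
scene blue px 91 230.52747252747253 264.8901098901099 [0.571  0.1011 0.022 ]
carrier 0.65 1985 px [231.7345 272.7078] rect (569.1707763671875, 105.85023498535156) (215.17176818847656, 58.8472900390625) 8.8569974899292
carrier 0.24 536 px [300.8153 164.1306] rect (723.680419921875, -228.54067993164062) (43.621498107910156, 270.9395446777344) 58.73569107055664
fixture 0.91 2682 px [320.0313 209.3546] rect (641.783203125, -180.95455932617188) (222.4537353515625, 394.4859924316406) 85.94339752197266Traceback (most recent call last):
  File "<stdin>", line 19, in <module>
  File "h.py", line 8, in ray
    c,P,R=cam(n); f=200/np.tan(np.radians(c["fovy"])/2)
          ~~~^^^
  File "h.py", line 4, in cam
    c=get_calibration(n); return c,np.array(c["position"]),np.array(c["attitude"])
ValueError: time passes only in moves, steps and waits
```

```bash
sed -i '1a import functools' h.py; sed -i 's/^def cam/@functools.lru_cache(None)\ndef cam/' h.py; python3 - <<'E'
from h import *
np.set_printoptions(precision=4,suppress=True)
for n in("top","scene"):
    im=get_image(n); hsv=cv2.cvtColor(im,cv2.COLOR_RGB2HSV)
    if n=="top": cv2.imwrite("pics/topc.png",cv2.resize(im[130:250,180:340,::-1],(800,600),interpolation=cv2.INTER_CUBIC))
    g=proj(n,[.568,.105,.022])
    m=((hsv[...,0]>105)&(hsv[...,0]<128)&(hsv[...,1]>90)&(hsv[...,2]>60))
    yy,xx=np.mgrid[:400,:640]; m&=(np.hypot(xx-g[0],yy-g[1])<14)
    print(n,"blue px",m.sum(),ray(n,xx[m].mean(),yy[m].mean(),.022))
    r=((hsv[...,0]<8)|(hsv[...,0]>172))&(hsv[...,1]>150)&(hsv[...,2]>80); g=proj(n,[.605,-.1,.197]); r&=(np.hypot(xx-g[0],yy-g[1])<18)
    print("red",r.sum(),ray(n,xx[r].mean(),yy[r].mean(),.197))
    for q,z in(("carrier",.012),("fixture",.016)):
        for r in regions_of(n,q)[:1]:
            p=r["pixels"]
            if q=="fixture": # below the lever: keep only pixels whose bench position is near
                pass
            pts=np.argwhere(p)[:,::-1]
            w=np.array([ray(n,u,v,z)[:2] for u,v in pts],np.float32)
            c,s,a=cv2.minAreaRect(w*1000); print(q,round(r["p"],2),p.sum(),"rect",c,s,a)
    for q in("nest_center","carrier","fixture","lever_hinge","lever_grip"):
        for r in mark_of(n,q)[:1]: print(q,toworld(n,r["location"]))
E
```

```text
top blue px 82 [0.5699 0.1049 0.022 ]
red 182 [ 0.6069 -0.1013  0.197 ]
carrier 0.82 1868 rect (571.0281372070312, 102.32550811767578) (205.68272399902344, 57.17857360839844) 8.652213096618652
nest_center [ 0.512  -0.1203  0.0388]
carrier [ 0.5679  0.0987 -0.0024]
fixture [ 0.5147 -0.1216 -0.0027]
lever_hinge [ 0.573  -0.108   0.0718]
lever_grip [ 0.6046 -0.1028  0.1931]
scene blue px 91 [0.5709 0.1011 0.022 ]
red 182 [ 0.6087 -0.105   0.197 ]
carrier 0.8 1985 rect (568.1422729492188, 105.7369384765625) (213.13064575195312, 58.6314811706543) 8.81541633605957
fixture 0.63 2677 rect (642.621337890625, -181.7370147705078) (225.00111389160156, 390.6124267578125) 86.56610870361328
nest_center [ 0.5112 -0.1214  0.04  ]
carrier [ 0.5698  0.1045 -0.0035]
fixture [ 0.5048 -0.1265  0.0015]
lever_hinge [ 0.5674 -0.112   0.072 ]
lever_grip [ 0.6072 -0.0993  0.199 ]
```

View pics/topc.png

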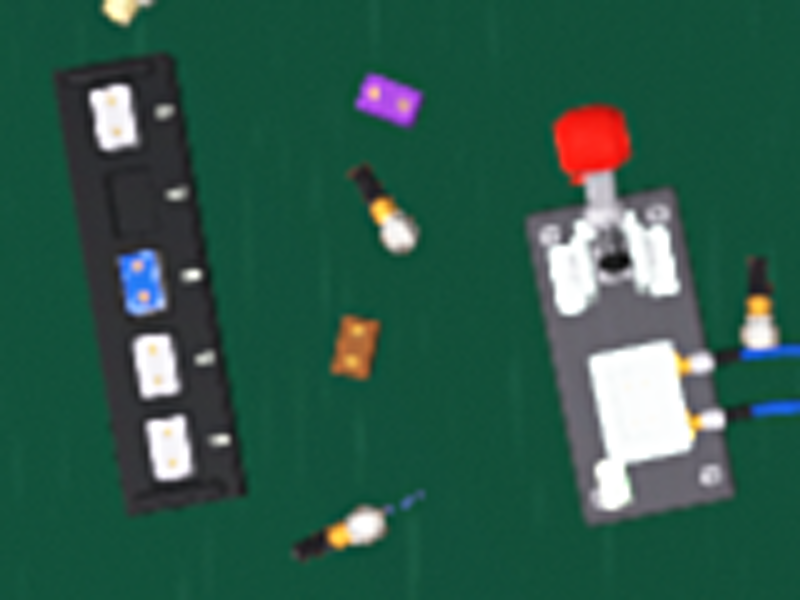

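The crop shows the blue can in the middle pocket (crop px 142,282) and the fixture plate corners at (528,218), (672,188), (733,493) and (588,524). I'll compute the fixture frame and the first move from these.

```bash
cat >> h.py <<'E'
def rows_to(pos,yaw):
    """shift (fraction) and rz (fraction) from the measured pose to tool-down pose with tool y at yaw+90deg"""
    s=observe(); R=np.array(s["ee_rot"]); y=np.radians(yaw)
    X=np.array([-np.cos(y),-np.sin(y),0]);Y=np.array([-np.sin(y),np.cos(y),0])
    T=np.c_[X,Y,[0,0,-1]]
    return R.T@(np.array(pos)-s["ee_pos"])/.75, cv2.Rodrigues(R.T@T)[0].ravel()/2
E
python3 - <<'E'
from h import *
np.set_printoptions(precision=4,suppress=True)
f=lambda u,v,z: ray("top",180+(u+.5)/5-.5,130+(v+.5)/5-.5,z)[:2]
B=np.array([f(*p,.016) for p in((528,218),(672,188),(733,493),(588,524))])
c=B.mean(0); ax=(B[0]+B[1]-B[2]-B[3])/2; L=np.linalg.norm(ax); ax/=L
print("base",c,L,np.linalg.norm(B[0]-B[1]),np.degrees(np.arctan2(ax[1],ax[0])),"nest",c-.0225*ax)
W=np.array([f(*p,.038) for p in((590,352),(673,341),(692,450),(607,464))]); 
print("block",W.mean(0),W)
C=np.array([f(*p,.018) for p in((57,70),(173,55),(244,492),(130,513))]);print("carrier",C.mean(0))
print(rows_to([.5705,.103,.12],8.7))
E
```

```text
base [ 0.5327 -0.1151] 0.14156623808018165 0.06692975283450274 10.117717798082687 nest [ 0.5106 -0.1191]
block [ 0.5111 -0.1193] [[ 0.5336 -0.0972]
 [ 0.5379 -0.1342]
 [ 0.4892 -0.1417]
 [ 0.4837 -0.1038]]
carrier [0.5699 0.1008]
(array([-0.6374, -0.4293,  0.114 ]), array([ 0.    , -0.    , -0.2873]))
```

Emit:
arm_command([
  [[-0.2,-0.14,0.03,0,0,-0.1],[-0.4,-0.27,0.06,0,0,-0.2],[-0.6374,-0.4293,0.11,0,0,-0.287],[-0.6374,-0.4293,0.11,0,0,-0.287],[-0.6374,-0.4293,0.11,0,0,-0.287],[-0.6374,-0.4293,0.11,0,0,-0.287],[-0.6374,-0.4293,0.11,0,0,-0.287],[-0.6374,-0.4293,0.11,0,0,-0.287]],
], gripper=-0.43)

```text
clock: 2.42
ee_pos: [0.4413, 0.3104, 0.159]
ee_rot: [[-0.989, -0.151, 0.0], [-0.151, 0.989, 0.0], [-0.001, 0.0, -1.0]]
contact_force: [0.7, -0.5, 0.6]
gripper_width: 0.044
grasp_force: 0.0
```

```bash
python3 - <<'E'
from h import *
print(rows_to([.5705,.103,.12],8.7)); print(observe()["ee_pos"],observe()["gripper_width"])
E
```

```text
(array([-0.1285942 , -0.29932032,  0.05199849]), array([ 0.00017729,  0.000273  , -0.00030855]))
[0.44131648 0.31038164 0.15902584] 0.04397087472085535
```

Emit:
arm_command([
  [[-0.1286,-0.2993,0.07,0,0,0],[-0.1286,-0.2993,0.07,0,0,0],[-0.1286,-0.2993,0.07,0,0,0],[-0.1286,-0.2993,0.07,0,0,0],[-0.1286,-0.2993,0.07,0,0,0],[-0.1286,-0.2993,0.07,0,0,0],[-0.1286,-0.2993,0.07,0,0,0],[-0.1286,-0.2993,0.07,0,0,0]],
])

```text
clock: 3.08
ee_pos: [0.5705, 0.1011, 0.1058]
ee_rot: [[-0.99, -0.144, -0.0], [-0.144, 0.99, -0.001], [0.001, -0.001, -1.0]]
contact_force: [0.4, 1.6, -0.6]
gripper_width: 0.0273
grasp_force: 0.0
```

```bash
python3 - <<'E'
from h import *
im=get_image("scene")
u,v=proj("scene",[.5705,.103,.03]).astype(int); print(u,v, observe()["ee_pos"],rows_to([.5705,.103,.06],8.7))
a=im[v-60:v+45,u-70:u+70]
cv2.imwrite("pics/s1.png",cv2.resize(a[:,:,::-1],(800,600),interpolation=cv2.INTER_CUBIC))
E
```

```text
229 262 [0.56961578 0.10400332 0.10622956] (array([-0.00100007, -0.00151895,  0.06163837]), array([ 0.00017235, -0.00026289, -0.00152881]))
```

View pics/s1.png

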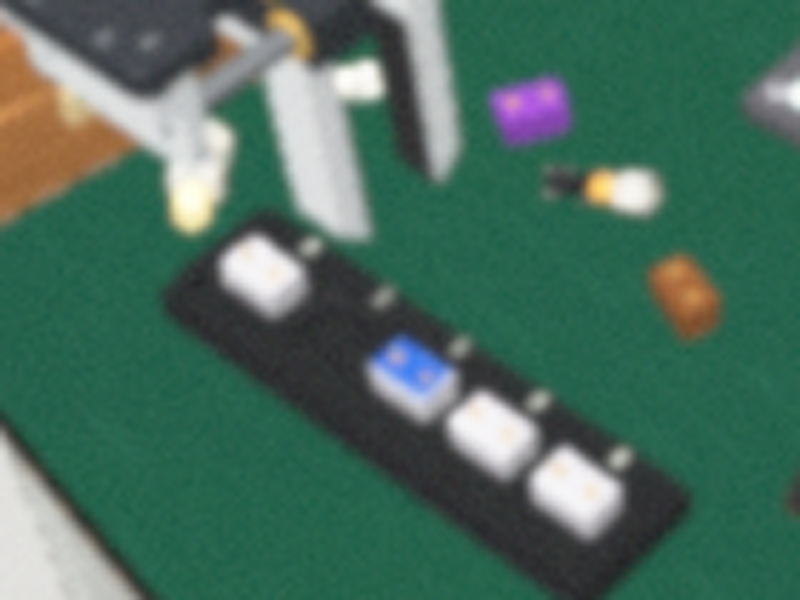

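The image shows the fingers above the middle pocket and the blue can at crop (412,365), and the white marks on the carrier look flat. I'll descend in two stages.

Emit:
arm_command([
  [[-0.001,-0.001,0.05,0,0,-0.0015],[-0.001,-0.001,0.085,0,0,-0.0015],[-0.001,-0.001,0.095,0,0,-0.0015],[-0.001,-0.001,0.1,0,0,-0.0015],[-0.001,-0.001,0.1,0,0,-0.0015],[-0.001,-0.001,0.1,0,0,-0.0015],[-0.001,-0.001,0.1,0,0,-0.0015]],
])

```text
clock: 3.72
ee_pos: [0.5714, 0.1049, 0.0331]
ee_rot: [[-0.988, -0.154, 0.003], [-0.154, 0.988, 0.001], [-0.003, 0.0, -1.0]]
contact_force: [-0.2, -0.3, -0.0]
gripper_width: 0.0268
grasp_force: 0.0
```

```bash
python3 - <<'E'
from h import *
im=get_image("scene"); print(observe()["ee_pos"],observe()["contact_force"],rows_to([.5705,.103,.0145],8.7))
u,v=229,262
cv2.imwrite("pics/s2.png",cv2.resize(im[v-45:v+30,u-50:u+50,::-1],(800,600),interpolation=cv2.INTER_CUBIC))
E
```

```text
[0.57144747 0.10465893 0.03299565] [ 0.27174447 -0.34874131 -0.76233481] (array([ 0.00165368, -0.00199756,  0.02465607]), array([0.00013318, 0.00131691, 0.00135182]))
```

View pics/s2.png

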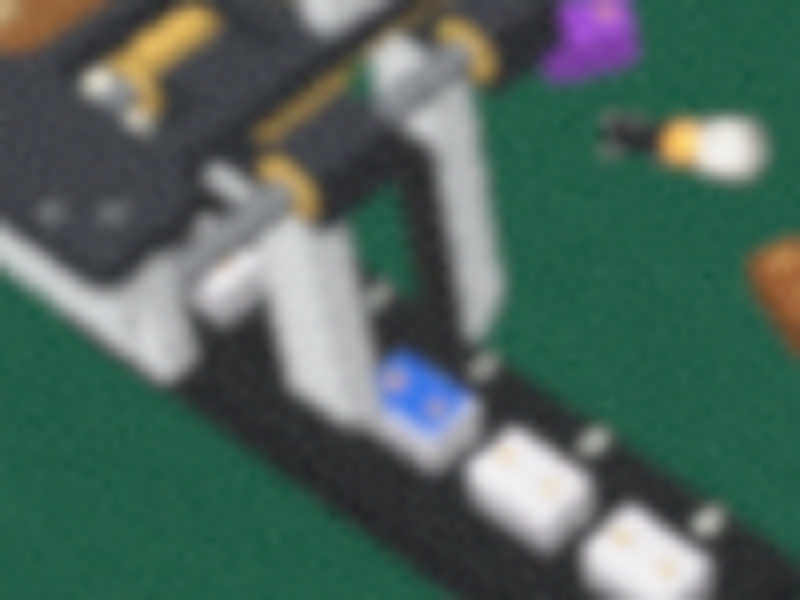

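The fingers straddle the blue can (crop 425,395) without touching it. Next I'll go down and close.

Emit:
arm_command([
  [[0.0014,-0.0018,0.008,0,0,0.001],[0.0014,-0.0018,0.016,0,0,0.001],[0.0014,-0.0018,0.024,0,0,0.001],[0.0014,-0.0018,0.0245,0,0,0.001],[0.0014,-0.0018,0.0245,0,0,0.001]],
])

```text
clock: 4.18
ee_pos: [0.5692, 0.1025, 0.0125]
ee_rot: [[-0.988, -0.151, -0.001], [-0.151, 0.988, -0.0], [0.001, -0.0, -1.0]]
contact_force: [0.3, 0.3, 0.9]
gripper_width: 0.027
grasp_force: 0.0
```

Emit:
arm_command([
  [[0,0,0,0,0,0],[0,0,0,0,0,0],[0,0,0,0,0,0],[0,0,0,0,0,0],[0,0,0,0,0,0]],
], gripper=-1, grip_force=15)

```text
clock: 4.6
ee_pos: [0.5694, 0.103, 0.0131]
ee_rot: [[-0.988, -0.152, -0.0], [-0.152, 0.988, 0.0], [0.0, 0.0, -1.0]]
contact_force: [-0.0, 1.2, -0.9]
gripper_width: 0.0158
grasp_force: 15.0
```

Emit:
arm_command([
  [[0,0,-0.02,0,0,0],[0,0,-0.05,0,0,0],[0,0,-0.09,0,0,0],[0,0,-0.13,0,0,0],[0,0,-0.13,0,0,0],[0,0,-0.13,0,0,0],[0,0,-0.13,0,0,0]],
])

```text
clock: 5.18
ee_pos: [0.5691, 0.1022, 0.1102]
ee_rot: [[-0.988, -0.151, -0.001], [-0.151, 0.988, -0.0], [0.001, -0.0, -1.0]]
contact_force: [-0.2, -1.6, 0.1]
gripper_width: 0.0162
grasp_force: 15.0
```

```bash
python3 - <<'E'
from h import *
s=observe();print(s["ee_pos"],s["gripper_width"],s["grasp_force"],rows_to([.511,-.12,.11],10.1))
E
```

```text
[0.56907424 0.10220097 0.1102465 ] 0.016170048479441198 14.992895275354385 (array([ 0.12138248, -0.2811345 ,  0.00051613]), array([-0.00016424, -0.0003831 , -0.01216806]))
```

Emit:
arm_command([
  [[0.03,-0.07,0,0,0,0],[0.06,-0.14,0,0,0,-0.012],[0.09,-0.21,0,0,0,-0.012],[0.1214,-0.2811,0,0,0,-0.012],[0.1214,-0.2811,0,0,0,-0.012],[0.1214,-0.2811,0,0,0,-0.012],[0.1214,-0.2811,0,0,0,-0.012],[0.1214,-0.2811,0,0,0,-0.012]],
])

```text
clock: 5.85
ee_pos: [0.5101, -0.1208, 0.1093]
ee_rot: [[-0.985, -0.172, -0.003], [-0.172, 0.985, 0.0], [0.003, 0.001, -1.0]]
contact_force: [0.5, -0.7, -0.1]
gripper_width: 0.0157
grasp_force: 15.0
```

Emit:
arm_command([
  [[0,0,0.01,0,0,0],[0,0,0.03,0,0,0],[0,0,0.045,0,0,0],[0,0,0.045,0,0,0],[0,0,0.045,0,0,0]],
])

```text
clock: 6.27
ee_pos: [0.5112, -0.1174, 0.0759]
ee_rot: [[-0.984, -0.178, -0.002], [-0.178, 0.984, 0.001], [0.002, 0.002, -1.0]]
contact_force: [0.1, -0.8, -0.7]
gripper_width: 0.0153
grasp_force: 15.0
```

```bash
python3 - <<'E'
from h import *
im=get_image("scene"); p=observe()["ee_pos"]; print(p,rows_to([.511,-.12,.062],10.1))
u,v=proj("scene",[.511,-.12,.05]).astype(int); print(u,v,proj("scene",p))
cv2.imwrite("pics/s3.png",cv2.resize(im[v-30:v+30,u-40:u+40,::-1],(800,600),interpolation=cv2.INTER_CUBIC))
E
```

```text
[ 0.51173882 -0.11790282  0.07651422] (array([ 0.00145717, -0.00259431,  0.01935062]), array([ 0.00045873, -0.00024259,  0.00123047]))
331 216 [331.39015303 207.51584738]
```

View pics/s3.png

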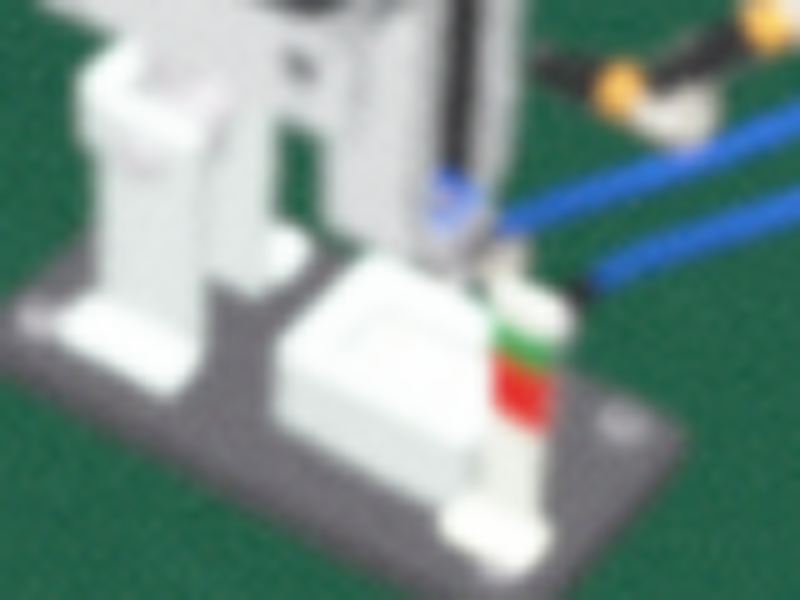

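```bash
python3 - <<'E'
from h import *
print([np.round(observe()["ee_pos"],4)])
im=get_image("scene"); g=im.min(2).astype(float)
a=g[186:246,291:371]; b=np.clip((a-190)/(a.max()-190),0,1)**2*255
t=get_image("top").min(2).astype(float)[185:235,285:335]; 
c=np.clip((t-150)/(105),0,1)**2*255
A=cv2.resize(b.astype(np.uint8),(480,360),interpolation=cv2.INTER_CUBIC);C=cv2.resize(c.astype(np.uint8),(300,300),interpolation=cv2.INTER_CUBIC)
o=np.zeros((360,790),np.uint8);o[:,:480]=A;o[:300,490:]=C;cv2.imwrite("pics/e.png",o)
print(a.max(),np.percentile(a,[50,80,95]),observe()["ee_pos"])
E
```

```text
[array([ 0.5117, -0.1179,  0.0765])]
253.0 [108. 219. 248.] [ 0.51212234 -0.11871361  0.07720813]
```

View pics/e.png

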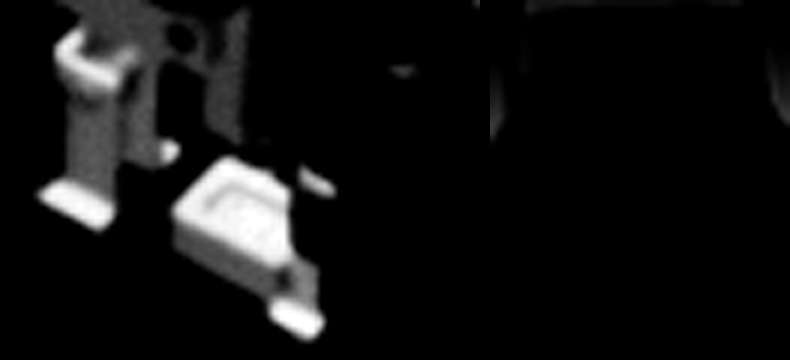

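```bash
python3 - <<'E'
from h import *
from scipy.optimize import least_squares
np.set_printoptions(precision=4,suppress=True)
obs=np.array([(175,210),(226,157),(284,266)])/6+[291-.42,186-.42]
obs_rows=lambda yaw,x,y,pts,z: [proj("scene",[x+a*np.cos(yaw)-b*np.sin(yaw),y+a*np.sin(yaw)+b*np.cos(yaw),z]) for a,b in pts]
y=np.radians(10.1)
pts=[(24,18),(24,-18),(-24,18)]; pts=[(a/1e3,b/1e3) for a,b in pts]
print(obs,np.array(obs_rows(y,.511,-.12,pts,.038)))
r=least_squares(lambda p:(np.array(obs_rows(y,p[0],p[1],pts,.038))-obs).ravel(),[.511,-.12]); print(r.x,r.fun)
# can in the fingers: blue
im=get_image("scene");hsv=cv2.cvtColor(im,cv2.COLOR_RGB2HSV)
m=((hsv[...,0]>105)&(hsv[...,0]<128)&(hsv[...,1]>70)); yy,xx=np.mgrid[:400,:640]; m&=(np.hypot(xx-335,yy-206)<7)
s=observe();print(m.sum(),xx[m].min(),xx[m].max(),yy[m].min(),yy[m].max(),s["ee_pos"])
p=s["ee_pos"]; print("pred top corners",np.array(obs_rows(y,p[0],p[1],[(.013,.008),(.013,-.008),(-.013,.008),(-.013,-.008)],p[2]+.009)))
for v in range(198,214): print(v,[tuple(im[v,u]//10) for u in range(328,342)])
E
```

```text
[[319.7467 220.58  ]
 [328.2467 211.7467]
 [337.9133 229.9133]] [[317.5513 220.2896]
 [327.1272 210.9548]
 [336.1872 230.0716]]
[ 0.5079 -0.122 ] [-0.5158 -0.0024  0.5247 -0.5166  0.0048  0.4591]
20 335 341 201 209 [ 0.5121 -0.119   0.0774]
pred top corners [[324.448  203.2205]
 [328.8434 199.0539]
 [334.9036 208.437 ]
 [339.235  204.156 ]]
198 [(np.uint8(21), np.uint8(22), np.uint8(22)), (np.uint8(21), np.uint8(22), np.uint8(21)), (np.uint8(21), np.uint8(22), np.uint8(21)), (np.uint8(21), np.uint8(21), np.uint8(21)), (np.uint8(19), np.uint8(20), np.uint8(20)), (np.uint8(18), np.uint8(18), np.uint8(18)), (np.uint8(15), np.uint8(15), np.uint8(15)), (np.uint8(9), np.uint8(10), np.uint8(10)), (np.uint8(6), np.uint8(6), np.uint8(6)), (np.uint8(7), np.uint8(7), np.uint8(7)), (np.uint8(11), np.uint8(11), np.uint8(11)), (np.uint8(15), np.uint8(15), np.uint8(16)), (np.uint8(17), np.uint8(17), np.uint8(17)), (np.uint8(15), np.uint8(17), np.uint8(16))]
199 [(np.uint8(22), np.uint8(22), np.uint8(22)), (np.uint8(21), np.uint8(22), np.uint8(22)), (np.uint8(21), np.uint8(22), np.uint8(22)), (np.ui
[... 8438 characters left out ...]
8(19), np.uint8(19), np.uint8(18)), (np.uint8(20), np.uint8(20), np.uint8(19))]
213 [(np.uint8(25), np.uint8(25), np.uint8(25)), (np.uint8(25), np.uint8(25), np.uint8(25)), (np.uint8(24), np.uint8(25), np.uint8(25)), (np.uint8(23), np.uint8(24), np.uint8(24)), (np.uint8(22), np.uint8(23), np.uint8(22)), (np.uint8(21), np.uint8(22), np.uint8(21)), (np.uint8(21), np.uint8(21), np.uint8(21)), (np.uint8(22), np.uint8(22), np.uint8(22)), (np.uint8(22), np.uint8(21), np.uint8(22)), (np.uint8(19), np.uint8(19), np.uint8(19)), (np.uint8(17), np.uint8(17), np.uint8(17)), (np.uint8(18), np.uint8(18), np.uint8(17)), (np.uint8(20), np.uint8(20), np.uint8(19)), (np.uint8(21), np.uint8(22), np.uint8(21))]
```

```bash
cat >> h.py <<'E'
def avg(k=6):
    P=[];F=[]
    for _ in range(k): get_image("top"); s=observe(); P.append(s["ee_pos"]);F.append(s["contact_force"])
    R=np.array(s["ee_rot"]); print("pos",np.mean(P,0).round(4),"sd",np.std(P,0).round(4),"F",np.mean(F,0).round(2),"w",round(s["gripper_width"],4),"yaw",np.degrees(np.arctan2(-R[1,0],-R[0,0])).round(2),"t",s["clock"])
    return np.mean(P,0),R
def go(pos,k=6):
    p,R=avg(k); print("shift",(R.T@(np.array(pos)-p)/.75).round(4))
E
python3 -c "
from h import *
go([.5098,-.1206,.052])"
```

```text
pos [ 0.5119 -0.1195  0.0773] sd [0.0002 0.0002 0.0001] F [-0.02 -0.11 -0.43] w 0.0156 yaw 10.08 t 6.7667
shift [ 0.003  -0.0009  0.0337]
```

Emit:
arm_command([
  [[0.003,-0.0009,0.01,0,0,0],[0.003,-0.0009,0.025,0,0,0],[0.003,-0.0009,0.0345,0,0,0],[0.003,-0.0009,0.0345,0,0,0],[0.003,-0.0009,0.0345,0,0,0],[0.003,-0.0009,0.0345,0,0,0]],
])

```text
clock: 7.27
ee_pos: [0.5095, -0.1206, 0.0511]
ee_rot: [[-0.985, -0.175, 0.0], [-0.175, 0.985, 0.0], [-0.0, 0.0, -1.0]]
contact_force: [-0.1, -0.9, -0.1]
gripper_width: 0.0157
grasp_force: 15.0
```

```bash
python3 -c "
from h import *
go([.5098,-.1206,.039])"
```

```text
pos [ 0.5097 -0.1207  0.0513] sd [0.0001 0.     0.0001] F [ 0.22  0.07 -0.26] w 0.0158 yaw 10.09 t 7.5667
shift [-0.0001  0.0001  0.0164]
```

Good alignment. I'll descend gently to just below the block top.

Emit:
arm_command([
  [[0,0,0.003,0,0,0],[0,0,0.006,0,0,0],[0,0,0.009,0,0,0],[0,0,0.011,0,0,0],[0,0,0.012,0,0,0],[0,0,0.012,0,0,0]],
])

```text
clock: 8.07
ee_pos: [0.5092, -0.1205, 0.0417]
ee_rot: [[-0.985, -0.175, -0.001], [-0.175, 0.985, 0.0], [0.0, 0.0, -1.0]]
contact_force: [-0.2, 0.5, -0.5]
gripper_width: 0.0158
grasp_force: 15.0
```

```bash
python3 -c "
from h import *
go([.5098,-.1206,.039],4)"
```

```text
pos [ 0.5094 -0.1206  0.042 ] sd [0.0001 0.     0.0001] F [ 0.08 -0.16 -0.12] w 0.016 yaw 10.09 t 8.2667
shift [-0.0005 -0.0001  0.004 ]
```

Emit:
arm_command([
  [[0,0,0.001,0,0,0],[0,0,0.002,0,0,0],[0,0,0.003,0,0,0],[0,0,0.0038,0,0,0],[0,0,0.0038,0,0,0]],
])

```text
clock: 8.68
ee_pos: [0.5093, -0.1206, 0.039]
ee_rot: [[-0.985, -0.175, -0.0], [-0.175, 0.985, 0.0], [0.0, 0.0, -1.0]]
contact_force: [-1.1, -0.8, -0.5]
gripper_width: 0.016
grasp_force: 15.0
```

```bash
python3 -c "
from h import *
go([.5098,-.1206,.038],4)"
```

```text
pos [ 0.5094 -0.1206  0.0391] sd [0. 0. 0.] F [-0.09  0.23  0.34] w 0.0154 yaw 10.09 t 8.8833
shift [-0.0005 -0.0001  0.0015]
```

Emit:
arm_command([
  [[0,0,0,0,0,0],[0,0,0,0,0,0],[0,0,0,0,0,0],[0,0,0,0,0,0]],
], gripper=-0.3)

```text
clock: 9.22
ee_pos: [0.5095, -0.1206, 0.0392]
ee_rot: [[-0.985, -0.175, 0.0], [-0.175, 0.985, -0.0], [-0.0, -0.0, -1.0]]
contact_force: [-0.1, -0.5, -0.2]
gripper_width: 0.0326
grasp_force: 0.0
```

Emit:
arm_command([
  [[0,0,-0.01,0,0,0],[0,0,-0.04,0,0,0],[0,0,-0.09,0,0,0],[0,0,-0.14,0,0,0],[0,0,-0.2,0,0,0],[0,0,-0.25,0,0,0],[0,0,-0.28,0,0,0],[0,0,-0.28,0,0,0]],
])

```text
clock: 9.88
ee_pos: [0.5127, -0.1211, 0.2552]
ee_rot: [[-0.984, -0.175, 0.011], [-0.175, 0.985, -0.002], [-0.01, -0.004, -1.0]]
contact_force: [0.7, -0.1, 0.4]
gripper_width: 0.0326
grasp_force: 0.0
```

```bash
python3 - <<'E'
from h import *
im=get_image("scene"); hsv=cv2.cvtColor(im,cv2.COLOR_RGB2HSV);yy,xx=np.mgrid[:400,:640]
g=proj("scene",[.5094,-.1206,.048]);m=((hsv[...,0]>105)&(hsv[...,0]<128)&(hsv[...,1]>90))&(np.hypot(xx-g[0],yy-g[1])<10)
print(m.sum(),ray("scene",xx[m].mean(),yy[m].mean(),.048))
for n in("scene","top"):
  for r in mark_of(n,"golden_can_center")[:4]: print(n,r["p"],toworld(n,r["location"]).round(4))
avg(3)
cv2.imwrite("pics/s4.png",cv2.resize(im[120:245,240:400,::-1],(800,600),interpolation=cv2.INTER_CUBIC))
E
```

```text
42 [ 0.50865096 -0.12342648  0.048     ]
scene 0.69 [ 0.5118 -0.1227  0.0391]
scene 0.67 [0.5397 0.0088 0.0105]
scene 0.67 [ 0.5676 -0.1116  0.0724]
scene 0.52 [ 0.6476 -0.0103  0.0061]
top 0.67 [ 0.6511 -0.0097  0.0042]
top 0.61 [0.5384 0.008  0.0065]
top 0.55 [0.5309 0.1019 0.0137]
pos [ 0.5083 -0.1205  0.2479] sd [0.0001 0.     0.0002] F [ 0.31  0.08 -0.49] w 0.0327 yaw 10.1 t 10.1833
```

View pics/s4.png

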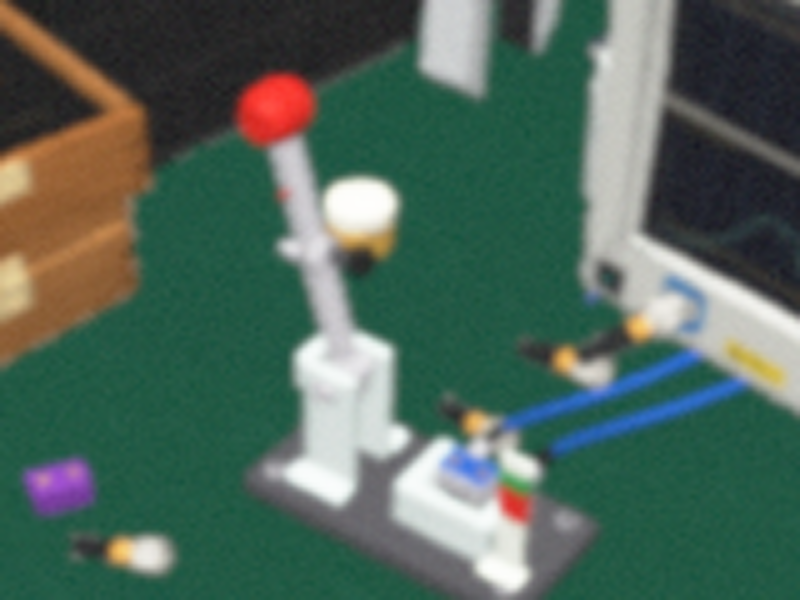

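The can is seated in the nest, with its blue top at crop (470,470). The lever is still open, with the red grip at (277,110). Now I'll go over the grip.

Emit:
arm_command([
  [[-0.04,0,0,0,0,0],[-0.08,0,0,0,0,0],[-0.133,0,0,0,0,0],[-0.133,0,0,0,0,0],[-0.133,0,0,0,0,0],[-0.133,0,0,0,0,0],[-0.133,0,0,0,0,0]],
], gripper=0)

```text
clock: 10.77
ee_pos: [0.6061, -0.1036, 0.2483]
ee_rot: [[-0.985, -0.175, -0.003], [-0.175, 0.985, -0.0], [0.003, 0.0, -1.0]]
contact_force: [0.2, 0.5, 0.4]
gripper_width: 0.0472
grasp_force: 0.0
```

```bash
python3 - <<'E'
from h import *
go([.607,-.1033,.178],4)
im=get_image("scene"); print(proj("scene",[.607,-.1033,.197]),proj("scene",observe()["ee_pos"]))
cv2.imwrite("pics/s5.png",cv2.resize(im[70:175,230:370,::-1],(800,600),interpolation=cv2.INTER_CUBIC))
E
```

```text
pos [ 0.6066 -0.1037  0.2492] sd [0.0003 0.     0.0003] F [0.2  0.06 0.22] w 0.0467 yaw 10.06 t 10.9667
shift [-0.0006  0.0004  0.0949]
[294.41631893 142.48905934] [293.93696438 119.1843402 ]
```

View pics/s5.png

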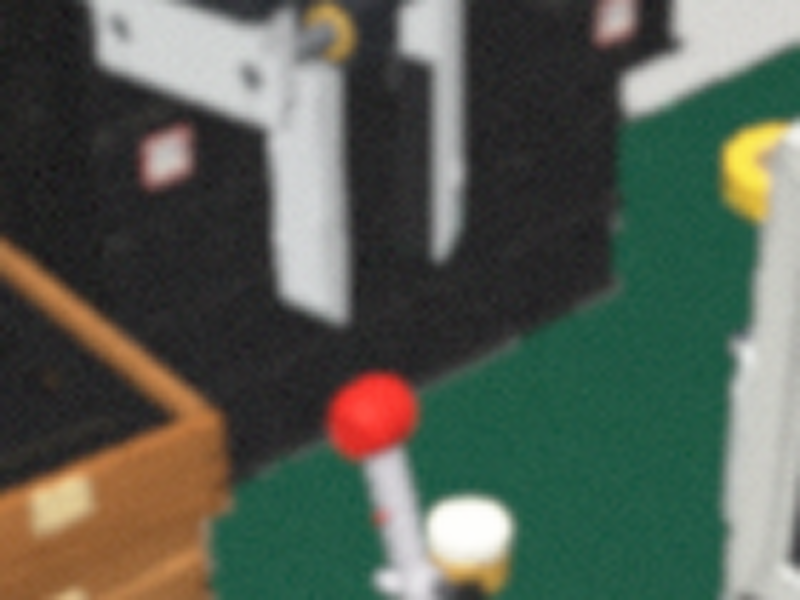

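The grip is centred between the fingertips at crop (373,413). Descending and closing.

Emit:
arm_command([
  [[-0.0006,0.0004,0.03,0,0,0],[-0.0006,0.0004,0.06,0,0,0],[-0.0006,0.0004,0.085,0,0,0],[-0.0006,0.0004,0.0949,0,0,0],[-0.0006,0.0004,0.0949,0,0,0],[-0.0006,0.0004,0.0949,0,0,0],[-0.0006,0.0004,0.0949,0,0,0]],
])

```text
clock: 11.6
ee_pos: [0.609, -0.1029, 0.1793]
ee_rot: [[-0.985, -0.175, 0.002], [-0.175, 0.985, -0.0], [-0.002, -0.001, -1.0]]
contact_force: [0.1, -0.3, 0.1]
gripper_width: 0.047
grasp_force: 0.0
```

Emit:
arm_command([
  [[0,0,0,0,0,0],[0,0,0,0,0,0],[0,0,0,0,0,0],[0,0,0,0,0,0],[0,0,0,0,0,0],[0,0,0,0,0,0]],
], gripper=-1, grip_force=35)

```text
clock: 12.1
ee_pos: [0.6084, -0.1014, 0.1786]
ee_rot: [[-0.984, -0.176, 0.001], [-0.176, 0.984, 0.002], [-0.001, 0.001, -1.0]]
contact_force: [0.5, 2.6, 4.5]
gripper_width: 0.0253
grasp_force: 35.0
```

```bash
python3 - <<'E'
from h import *
p,R=avg(4)
q0=1.85
# nominal arc, in units along tool x (=-nest x) and z (down)
for q in np.arange(1.85,-.01,-.05): print(round(q,2),"dx %.4f dz %.4f"%(.13*(np.cos(q)-np.cos(q0))/.75, -.13*(np.sin(q)-np.sin(q0))/.75))
E
```

```text
pos [ 0.6084 -0.1014  0.1786] sd [0. 0. 0.] F [-0.82  4.2   5.39] w 0.0256 yaw 10.14 t 12.3
1.85 dx 0.0000 dz -0.0000
1.8 dx 0.0084 dz -0.0022
1.75 dx 0.0169 dz -0.0039
1.7 dx 0.0254 dz -0.0053
1.65 dx 0.0341 dz -0.0062
1.6 dx 0.0427 dz -0.0066
1.55 dx 0.0514 dz -0.0067
1.5 dx 0.0600 dz -0.0063
1.45 dx 0.0687 dz -0.0054
1.4 dx 0.0772 dz -0.0042
1.35 dx 0.0857 dz -0.0025
1.3 dx 0.0941 dz -0.0004
1.25 dx 0.1024 dz 0.0021
1.2 dx 0.1106 dz 0.0051
1.15 dx 0.1186 dz 0.0084
1.1 dx 0.1264 dz 0.0121
1.05 dx 0.1340 dz 0.0163
1.0 dx 0.1414 dz 0.0208
0.95 dx 0.1486 dz 0.0256
0.9 dx 0.1555 dz 0.0308
0.85 dx 0.1622 dz 0.0364
0.8 dx 0.1685 dz 0.0423
0.75 dx 0.1746 dz 0.0485
0.7 dx 0.1803 dz 0.0550
0.65 dx 0.1858 dz 0.0617
0.6 dx 0.1908 dz 0.0687
0.55 dx 0.1955 dz 0.0760
0.5 dx 0.1999 dz 0.0835
0.45 dx 0.2038 dz 0.0912
0.4 dx 0.2074 dz 0.0991
0.35 dx 0.2106 dz 0.1072
0.3 dx 0.2134 dz 0.1154
0.25 dx 0.2157 dz 0.1237
0.2 dx 0.2176 dz 0.1322
0.15 dx 0.2192 dz 0.1407
0.1 dx 0.2202 dz 0.1493
0.05 dx 0.2209 dz 0.1580
-0.0 dx 0.2211 dz 0.1666
```

Emit:
arm_command([
  [[0.0084,0.001,-0.0022,0,0,0],[0.0254,0.001,-0.0053,0,0,0],[0.0427,0.001,-0.0066,0,0,0],[0.06,0.001,-0.0063,0,0,0],[0.0772,0.001,-0.0042,0,0,0],[0.0941,0.001,-0.0004,0,0,0],[0.1106,0.001,0.0051,0,0,0],[0.1106,0.001,0.0051,0,0,0]],
])

```text
clock: 12.97
ee_pos: [0.5242, -0.1166, 0.1747]
ee_rot: [[-0.985, -0.175, -0.001], [-0.175, 0.985, 0.0], [0.001, 0.0, -1.0]]
contact_force: [-2.1, 5.1, 10.6]
gripper_width: 0.0256
grasp_force: 35.0
```

```bash
cat >> h.py <<'E'
def lev(k=4):
    p,R=avg(k); u=np.array([.9845,.1754]); d=p-np.array([.6084,-.1014,.1786])
    a=.13*np.cos(1.85)-u@d[:2]; b=.13*np.sin(1.85)+d[2]
    print("arc from start: q %.3f r %.4f lat %.4f grasp %.1f"%(np.arctan2(b,a),np.hypot(a,b),d[:2]@[-.1754,.9845],observe()["grasp_force"]))
    # visual: red grip centroid per camera
    yy,xx=np.mgrid[:400,:640]
    for n in("scene","top"):
        im=get_image(n);h=cv2.cvtColor(im,cv2.COLOR_RGB2HSV);g=proj(n,p+[0,0,.019])
        m=((h[...,0]<8)|(h[...,0]>172))&(h[...,1]>150)&(h[...,2]>80)&(np.hypot(xx-g[0],yy-g[1])<14)
        if m.sum(): print(n,"red",m.sum(),xx[m].mean().round(1),yy[m].mean().round(1),"pred",g.round(1))
    return p
E
python3 -c "
from h import *
lev()"
```

```text
pos [ 0.5254 -0.1163  0.1752] sd [0.0002 0.     0.0001] F [-2.46  4.41 10.16] w 0.0255 yaw 10.1 t 13.1667
arc from start: q 1.191 r 0.1308 lat -0.0002 grasp 35.0
scene red 65 332.2 156.8 pred [328.3 159.2]
```

Emit:
arm_command([
  [[0.0158,0.001,0.0057,0,0,0],[0.0308,0.001,0.0144,0,0,0],[0.0449,0.001,0.0244,0,0,0],[0.0579,0.001,0.0359,0,0,0],[0.0697,0.001,0.0486,0,0,0],[0.0802,0.001,0.0623,0,0,0],[0.0893,0.001,0.0771,0,0,0],[0.0893,0.001,0.0771,0,0,0]],
])

```text
clock: 13.93
ee_pos: [0.4567, -0.1286, 0.1152]
ee_rot: [[-0.985, -0.174, -0.005], [-0.174, 0.985, -0.001], [0.005, 0.0, -1.0]]
contact_force: [-3.2, 1.6, 6.6]
gripper_width: 0.0256
grasp_force: 35.0
```

```bash
python3 -c "
from h import *
lev()"
```

```text
pos [ 0.4573 -0.1285  0.1162] sd [0.0001 0.     0.0002] F [-5.15  0.61  6.18] w 0.0256 yaw 10.06 t 14.1333
arc from start: q 0.489 r 0.1333 lat -0.0002 grasp 35.0
scene red 37 361.3 192.9 pred [356.8 197. ]
```

Emit:
arm_command([
  [[0.006,0,0.008,0,0,0],[0.01,0,0.017,0,0,0],[0.013,0,0.025,0,0,0],[0.016,0,0.033,0,0,0],[0.018,0,0.041,0,0,0],[0.02,0,0.05,0,0,0],[0.02,0,0.05,0,0,0]],
])

```text
clock: 14.82
ee_pos: [0.443, -0.1311, 0.0783]
ee_rot: [[-0.985, -0.175, -0.005], [-0.175, 0.985, -0.001], [0.005, 0.0, -1.0]]
contact_force: [-5.1, -1.0, 4.6]
gripper_width: 0.0255
grasp_force: 35.0
```

```bash
python3 -c "
from h import *
p=lev(); u=p[0]*.9845+p[1]*.1754; print('q',np.arctan2(p[2]-.053,.5415-u),'r',np.hypot(p[2]-.053,.5415-u))"
```

```text
pos [ 0.4432 -0.131   0.0789] sd [0.     0.     0.0001] F [-6.29 -0.21  4.8 ] w 0.0253 yaw 10.05 t 15.0167
arc from start: q 0.189 r 0.1344 lat -0.0002 grasp 35.0
scene red 36 366.0 210.1 pred [361.4 214. ]
q 0.1992922508577448 r 0.13077323198687793
```

Emit:
arm_command([
  [[0.002,0,0.005,0,0,0],[0.003,0,0.009,0,0,0],[0.004,0,0.013,0,0,0],[0.005,0,0.017,0,0,0],[0.005,0,0.017,0,0,0]],
], grip_force=45)

```text
clock: 15.53
ee_pos: [0.441, -0.1315, 0.0663]
ee_rot: [[-0.985, -0.175, -0.001], [-0.175, 0.985, -0.001], [0.002, -0.0, -1.0]]
contact_force: [-4.2, -0.5, 5.6]
gripper_width: 0.0255
grasp_force: 45.0
```

```bash
python3 - <<'E'
from h import *
p=lev(); u=p[0]*.9845+p[1]*.1754; print('q',np.arctan2(p[2]-.053,.5415-u),'r',np.hypot(p[2]-.053,.5415-u))
im=get_image("scene");cv2.imwrite("pics/s6.png",cv2.resize(im[180:255,290:390,::-1],(800,600),interpolation=cv2.INTER_CUBIC))
E
```

```text
pos [ 0.441  -0.1315  0.0665] sd [0. 0. 0.] F [-5.18  0.58  5.34] w 0.0257 yaw 10.07 t 15.7333
arc from start: q 0.096 r 0.1349 lat -0.0002 grasp 45.0
scene red 35 366.5 215.3 pred [361.8 218.9]
q 0.10348492197058357 r 0.13111268446677093
```

View pics/s6.png

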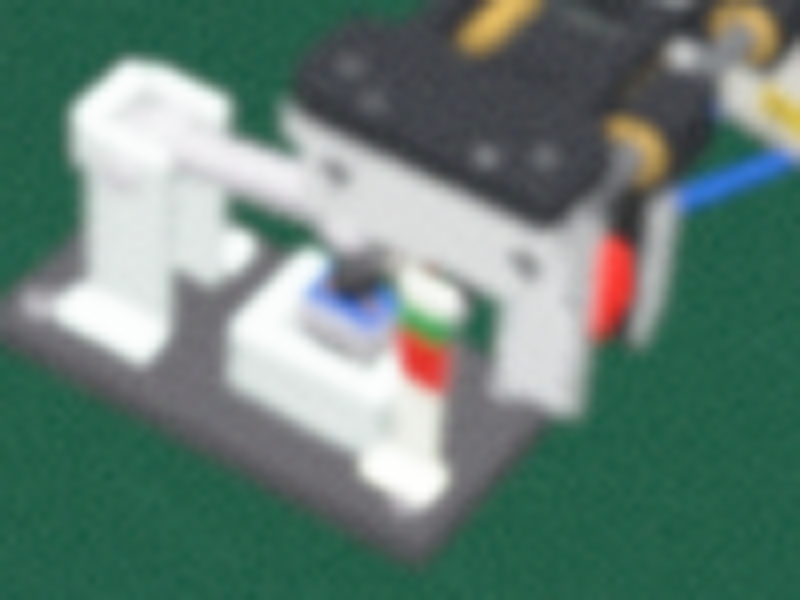

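The foot sits right over the can (crop 355,275), about to touch, which fits q≈0.1. I'll continue in small steps and watch Fz.

Emit:
arm_command([
  [[0.001,0,0.003,0,0,0],[0.002,0,0.006,0,0,0],[0.002,0,0.0095,0,0,0],[0.002,0,0.0095,0,0,0],[0.002,0,0.0095,0,0,0]],
])

```text
clock: 16.3
ee_pos: [0.4402, -0.1316, 0.0595]
ee_rot: [[-0.985, -0.175, -0.0], [-0.175, 0.985, -0.001], [0.0, -0.001, -1.0]]
contact_force: [-3.6, -0.4, 4.8]
gripper_width: 0.0253
grasp_force: 45.0
```

```bash
python3 - <<'E'
from h import *
p=lev(); u=p[0]*.9845+p[1]*.1754; print('q',np.arctan2(p[2]-.053,.5415-u),'r',np.hypot(p[2]-.053,.5415-u))
E
```

```text
pos [ 0.4402 -0.1316  0.0595] sd [0. 0. 0.] F [-3.81  0.17  5.19] w 0.0256 yaw 10.08 t 16.5
arc from start: q 0.043 r 0.1352 lat -0.0002 grasp 45.0
scene red 33 366.5 218.0 pred [361.8 221.6]
q 0.049522635462950174 r 0.13139104563232631
```

Emit:
arm_command([
  [[0.0005,0,0.0015,0,0,0],[0.001,0,0.0035,0,0,0],[0.001,0,0.0035,0,0,0],[0.001,0,0.0035,0,0,0]],
])

```text
clock: 16.93
ee_pos: [0.44, -0.1317, 0.0571]
ee_rot: [[-0.985, -0.175, 0.001], [-0.175, 0.985, -0.001], [-0.001, -0.001, -1.0]]
contact_force: [-3.2, -0.0, 6.8]
gripper_width: 0.0254
grasp_force: 45.0
```

```bash
python3 - <<'E'
from h import *
p=lev(); u=p[0]*.9845+p[1]*.1754; print('q',np.arctan2(p[2]-.053,.5415-u),'r',np.hypot(p[2]-.053,.5415-u))
im=get_image("scene");cv2.imwrite("pics/s7.png",cv2.resize(im[180:240,300:380,::-1],(800,600),interpolation=cv2.INTER_CUBIC))
E
```

```text
pos [ 0.44   -0.1317  0.0571] sd [0. 0. 0.] F [-3.46  0.7   7.22] w 0.0254 yaw 10.09 t 17.1333
arc from start: q 0.026 r 0.1353 lat -0.0002 grasp 45.0
scene red 32 366.5 218.9 pred [361.8 222.4]
q 0.0315191987040628 r 0.1314837007742295
```

View pics/s7.png

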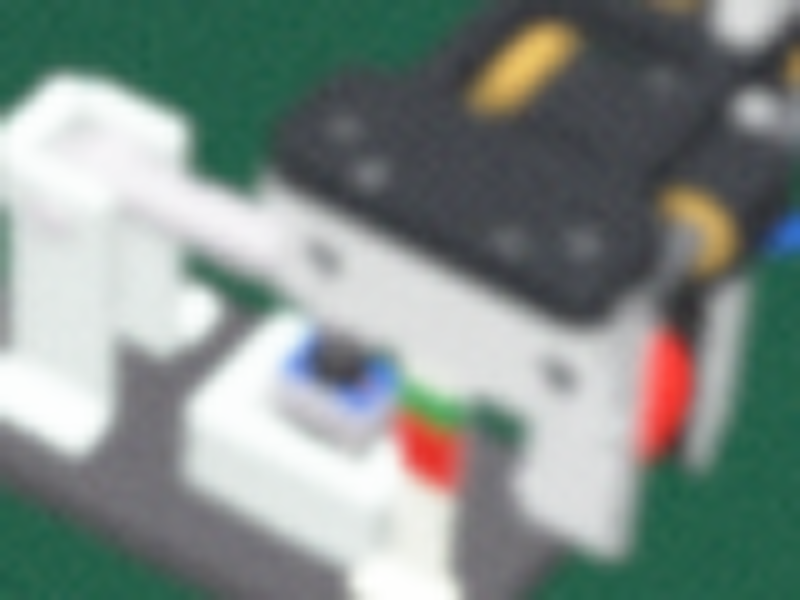

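Fz stepped from 5.2 to 7.2 N, which looks like first foot contact (q≈0.08), although the kinematic estimate is 0.03. I'll check the angle visually from the red barrel's silhouette.

```bash
python3 - <<'E'
from h import *
im=get_image("scene");h=cv2.cvtColor(im,cv2.COLOR_RGB2HSV);yy,xx=np.mgrid[:400,:640]
m=((h[...,0]<8)|(h[...,0]>172))&(h[...,1]>110)&(h[...,2]>70)&(np.hypot(xx-366,yy-219)<12)
for u in range(362,372):
    c=yy[:,u][m[:,u]]; 
    # soft redness profile
    if len(c): print(u,c.min(),c.max())
ux=np.array([.9845,.1754,0]);uy=np.array([-.1754,.9845,0]);uz=np.array([0,0,1])
nest=np.array([.5095,-.1206,0])
off=np.mean(np.array([(319.75,220.58),(328.25,211.75),(337.9,229.9)])-[proj("scene",nest+a*ux+b*uy+.038*uz) for a,b in((.024,.018),(.024,-.018),(-.024,.018))],0); print("offset px",off)
for q in(-.03,0,.03,.05,.08,.11):
    c=nest+.062*ux+.072*uz-.13*np.cos(q)*ux+.13*np.sin(q)*uz
    P=np.array([proj("scene",c+y*uy+(.013-.004*(y/.013)**2)*(np.cos(t)*ux+np.sin(t)*uz)) for y in np.linspace(-.013,.013,27) for t in np.linspace(0,2*np.pi,60)])+off
    print(q,P.mean(0).round(1),[(u,P[abs(P[:,0]-u)<.6][:,1].min().round(1),P[abs(P[:,0]-u)<.6][:,1].max().round(1)) for u in(364,366,368)])
E
```

```text
364 221 224
365 214 225
366 213 224
367 213 223
368 214 221
offset px [0.98349122 0.07647876]
-0.03 [361.6 224.4] [(364, np.float64(217.1), np.float64(231.0)), (366, np.float64(217.7), np.float64(229.8)), (368, np.float64(219.5), np.float64(227.4))]
0 [361.8 223.1] [(364, np.float64(215.8), np.float64(229.7)), (366, np.float64(216.3), np.float64(228.4)), (368, np.float64(217.8), np.float64(226.4))]
0.03 [362.  221.7] [(364, np.float64(214.4), np.float64(228.5)), (366, np.float64(214.7), np.float64(227.3)), (368, np.float64(216.0), np.float64(225.4))]
0.05 [362.  220.7] [(364, np.float64(213.4), np.float64(227.5)), (366, np.float64(213.8), np.float64(226.4)), (368, np.float64(215.1), np.float64(224.4))]
0.08 [362.1 219.3] [(364, np.float64(212.0), np.float64(226.1)), (366, np.float64(212.4), np.float64(225.0)), (368, np.float64(213.6), np.float64(223.3))]
0.11 [362.1 217.9] [(364, np.float64(210.5), np.float64(224.7)), (366, np.float64(210.9), np.float64(223.5)), (368, np.float64(212.2), np.float64(221.9))]
```

Both the silhouette and the contact onset say q≈0.08. I need about 9–10 mm more.

Emit:
arm_command([
  [[0.0003,0,0.002,0,0,0],[0.0005,0,0.004,0,0,0],[0.0005,0,0.0067,0,0,0],[0.0005,0,0.0067,0,0,0],[0.0005,0,0.0067,0,0,0]],
])

```text
clock: 17.75
ee_pos: [0.4397, -0.1317, 0.0522]
ee_rot: [[-0.985, -0.175, 0.001], [-0.175, 0.985, -0.001], [-0.001, -0.001, -1.0]]
contact_force: [-3.3, 1.5, 8.9]
gripper_width: 0.0255
grasp_force: 45.0
```

```bash
cat > red.py <<'E'
from h import *
lev()
im=get_image("scene");h=cv2.cvtColor(im,cv2.COLOR_RGB2HSV);yy,xx=np.mgrid[:400,:640]
m=((h[...,0]<8)|(h[...,0]>172))&(h[...,1]>110)&(h[...,2]>70)&(np.hypot(xx-366,yy-222)<12)
print([(u,yy[:,u][m[:,u]].min(),yy[:,u][m[:,u]].max()) for u in(365,366,367,368) if m[:,u].any()])
g=proj("scene",[.5095,-.1206,.048]);b=((h[...,0]>105)&(h[...,0]<128)&(h[...,1]>90))&(np.hypot(xx-g[0],yy-g[1])<10)
print("blue",b.sum(),xx[b].mean(),yy[b].mean())
E
python3 red.py
```

```text
pos [ 0.4397 -0.1317  0.0522] sd [0. 0. 0.] F [-2.78  0.74  8.91] w 0.0255 yaw 10.1 t 17.95
arc from start: q -0.010 r 0.1356 lat -0.0003 grasp 45.0
scene red 31 366.5 220.3 pred [361.7 224.2]
[(365, np.int64(216), np.int64(226)), (366, np.int64(215), np.int64(226)), (367, np.int64(215), np.int64(225)), (368, np.int64(216), np.int64(223))]
blue 16 334.6875 217.9375
```

Emit:
arm_command([
  [[0,0,0.002,0,0,0],[0,0,0.004,0,0,0],[0,0,0.0055,0,0,0],[0,0,0.0055,0,0,0],[0,0,0.0055,0,0,0]],
])

```text
clock: 18.52
ee_pos: [0.4396, -0.1317, 0.0482]
ee_rot: [[-0.985, -0.175, 0.001], [-0.175, 0.985, -0.001], [-0.001, -0.001, -1.0]]
contact_force: [-4.1, 1.1, 10.6]
gripper_width: 0.0256
grasp_force: 45.0
```

```bash
python3 red.py
```

```text
pos [ 0.4396 -0.1317  0.0482] sd [0. 0. 0.] F [-4.19  0.7   9.89] w 0.0253 yaw 10.09 t 18.7167
arc from start: q -0.040 r 0.1358 lat -0.0003 grasp 45.0
scene red 31 366.2 221.9 pred [361.5 225.6]
[(365, np.int64(217), np.int64(228)), (366, np.int64(216), np.int64(227)), (367, np.int64(216), np.int64(226)), (368, np.int64(217), np.int64(223))]
blue 5 332.8 217.8
```

Emit:
arm_command([
  [[0,0,0.0005,0,0,0],[0,0,0.0005,0,0,0],[0,0,0.0005,0,0,0],[0,0,0.0005,0,0,0],[0,0,0.0005,0,0,0],[0,0,0.0005,0,0,0],[0,0,0.0005,0,0,0],[0,0,0.0005,0,0,0]],
])

```text
clock: 19.53
ee_pos: [0.4396, -0.1317, 0.0478]
ee_rot: [[-0.985, -0.175, 0.001], [-0.175, 0.985, -0.001], [-0.001, -0.001, -1.0]]
contact_force: [-4.0, -0.2, 10.6]
gripper_width: 0.0254
grasp_force: 45.0
```

```bash
python3 red.py && python3 -c "
from station import *
print(sign_off())"
```

```text
pos [ 0.4396 -0.1317  0.0479] sd [0. 0. 0.] F [-4.24  0.85 10.74] w 0.026 yaw 10.1 t 19.7333
arc from start: q -0.042 r 0.1358 lat -0.0003 grasp 45.0
scene red 31 366.2 221.9 pred [361.5 225.7]
[(365, np.int64(217), np.int64(228)), (366, np.int64(216), np.int64(227)), (367, np.int64(216), np.int64(226)), (368, np.int64(218), np.int64(223))]
blue 4 332.5 217.5
the job is handed in; nothing more can be done
None
```

The job is handed in: the golden can is seated in the nest and released, and the arm is still holding the lever down by its red grip at an estimated 0–0.02 rad from level (from the grip's image position and the wrist force), inside the green band; `sign_off()` gave no verdict.

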